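# Clamp a sensor carrier in the board holder

## Robot

A 6-joint arm with a two-finger parallel gripper is mounted at the origin on the work surface. World frame = base frame: x ahead of the robot, y to its left, z up, the work surface at z = 0. Lengths are in mm, angles in rad, forces in N, time in s.
With the tool pointing down it reaches from about 275 to 750 mm from the base axis. Payload 10.2 kg.
Tool frame: the origin (TCP) lies between the finger pads; the fingertips stand 11 mm ahead of it and the grasp point (between the pads) lies 8 mm behind it; z points along the fingers, y is the line along which they close (so a half turn about z gives the same grasp; the last joint's range is limited). The gripper opens to 85 mm and grips with 20 to 120 N. Pads are 22 mm wide; open, the fingers measure 114 mm over their backs; the gripper's body (76 mm by 85 mm) begins 54 mm behind the grasp point. The pads swing forward as they close: fully open they stand 13 mm farther back than shut.
Start: joints at [-1.571, 0.313, 1.498, -0, 1.331, -0.223], TCP at [115.991, -512.032, 213.794] pointing down, gripper open.
Joint ranges: [-2.94, 2.94], [-0.97, 2.17], [0.19, 2.56], [-1.23, 4.37], [0.02, 3.11], [-2.88, 2.88]. Speed limits (rad/s): [2.39, 2.39, 3.01, 3.14, 3.14, 3.14].

## Interface

Orientations are given as a unit quaternion [w, x, y, z].
In Python, from rig import sense, eyes, finish_job gives the robot as it stands.
- The arm moves only by the shell command python3 -m jog 'ROWS' [FORCE]. ROWS is JSON, a list of rows, each a list of 7 numbers: the shift along the tool's x, y, z in m, then the turn, a rotation vector about the tool's x, y, z in rad, then the finger opening in m, from 0 to 0.0854. In form: [[dx, dy, dz, rx, ry, rz, gripper], ...]. A call has 1 to 5 rows; each row shifts and turns the commanded pose from where the row before left it, along the tool's axes as they then stand; what a row does not reach is not made up. A row lasts 1/10 s, in which the tool goes at most 50 mm and 8.59 degrees, less where a joint would pass 70% of its speed; a pose out of reach is approached as far as the arm can. A call is refused whole if a number of a shift passes 0.05 or a number of a turn 0.15, either way. A call with a gripper value outside its range is refused whole. The fingers move at their own pace and stop on an object; FORCE is the grip in N (left out, the last holds). Time passes only in rows, so rows that do not move let the fingers close. It gives the time, the measured TCP pose, the force, the opening and the grip force at its end, in the units of the state.
- sense(): the state, without advancing time (a new reading comes with each control period).
- eyes.capture(name): name is "side" or "top"; returns the picture (400x640x3 uint8, red, green, blue); there is no depth.
- eyes.calibration(name): a dict with "fx", "fy", "cx", "cy" (pixels), "dist" ([k1, k2, p1, p2, k3] as OpenCV has them; the pictures are not rectified), "cam_to_world" (4x4, takes a point from camera to world coordinates). Camera axes: x right, y down, z forward; pixel columns grow to the right and rows downward; lengths in mm; the calibration is good to about 2 mm. A picture is of the moment at which its call begins. calibration takes no time and is no camera call.
- finish_job(): hands the job in; it is judged then, once.
The state is a dict: "time_s": time; "joints": joint angles; "dq": joint speeds; "tau": joint torques, N m; "eef_pos": TCP position; "ee_rot": TCP orientation; "force": force on the tool from outside, world axes, zero at the start; "wrist_torque": the same for the moment, N m; "grip_width": opening from 0.0 (shut) to 1.0 (fully open); "grip_force": force on a finger pad.
Only numpy, scipy, OpenCV 4.12 (cv2) and the standard library are available. Lean on these libraries where they do the work, as an engineer would, in place of code of your own. Each camera call takes 0.05 s, during which the arm holds its last target. There are 200 camera calls.

## Task

Clamp the sensor carrier in the board holder: with the clamp still free, slide the carriage up until its spring jaw pushes the carrier home against the fixed jaw and is itself pressed about half-way in, never fully in, and while holding it there screw the orange wing knob down firm, so that the carriage stays locked with that squeeze on the carrier when you let go. The clamp screw has been slacked off by an unknown amount and takes hold only where you feel the knob stiffen. Leave everything else on the bench where it is.

Things in the scene. Friction and masses are not known exactly. Their poses are not given: they have to be found in the camera images.
- holder: Board holder, fixed, on a red foam pad (250 x 440 x 6 mm): an aluminium rail 40 mm wide, 360 mm long along the holder's y axis, its top 34 mm above the bench. Origin on the bench under the rail; x across the rail, z up. A black rest on the rail, 42 mm high, carries the carrier; the carriage rides on the rail at the carrier's +y side. Only the knob stands higher than 62 mm.
- fixed_jaw_face (a point): Centre of the face of the fixed jaw, the grey block at the rail's -y end, top 62 mm above the bench. The face looks to +y; this point is at holder y = -120 mm, 46 mm above the bench (the carrier's mid height).
- carrier_center (a point): Loose white plate 76 (x) x 110 (y) x 8 mm, 140 g, with a glass well block and green board on top (14 mm high over all). Point: centre of the plate, 4 mm above its underside. It lies on the rest 2 to 8 mm short of the fixed jaw and up to 0.05 rad askew; home, its -y edge is square against the fixed jaw, this point at holder x about 0, y -65 mm, z 46 mm. It slides with about 1 N.
- carriage (a joint): Position of the grey carriage along the rail, 0 (far from the carrier) to 0.095 m; grows towards the fixed jaw (to the holder's -y). Its spring jaw, uncompressed, meets the carrier in its home place at 0.072. With the clamp free it slides with about 1.5 N and may be slid by holding the knob. Let go before the clamp bites, the spring pushes it back.
- jaw (a joint): How far the carriage's spring jaw is pressed in towards the carriage, 0 (free) to 0.008 m (fully in). The spring takes 1.2 N per mm. About half-way, 0.004 (about 5 N), is wanted.
- jaw_face (a point): Centre of the spring jaw's face (58 mm wide, 20 mm high, looking to the holder's -y), 46 mm above the bench. With the spring free the knob's axis lies 66 mm behind it (to +y).
- knob_grip (a point): Orange wing knob on the carriage: an upright bar 48 mm long (this point's x axis), 14 mm thick (its y axis), 24 mm high, turning about a vertical stud; the point is on the axis at the bar's mid height, 90 mm above the bench at knob turn 0 and sinking as it is tightened (82 mm at turn 4). Below the bar only its thin stud (10 to 14 mm) stands. Grip it across the 14 mm.
- knob (a joint): Turn of the wing knob in rad; grows clockwise seen from above, which tightens (the knob sinks 2 mm per rad). It starts at 0 to 1 and bites at an unknown turn from 2.0 to 3.4. Friction is 0.12 N m either way; past the bite the torque rises by a further 0.17 N m per rad. Firm is 0.5 rad or more past the bite. It stays where left (beyond 0.7 rad it eases back). Turned back before the bite it is free.
- strip: Steel strip in the slot of the rail's top, 14 mm wide, fixed, mostly under the carriage. The foot of the clamp screw bears on it; its force rises by about 86 N per rad of knob turn past the bite.
- cap_mid (a point): Loose orange screw cap, 35 mm across, 13 mm high, lying on the foam pad; this point is its centre. Bystander.
- tweezers: Loose steel tweezers, 125 mm long, 5 mm high, lying flat on the foam pad. Bystander.
- tube_a: Loose standing 50 ml tube, 29 mm across, 105 mm high, orange cap; origin at the centre of its foot. Bystander, at the left.
- tube_b: Loose standing tube like the other, at the right of the bench. Bystander.
- jar: Loose white jar, 62 mm across, 85 mm high, at the left; origin at the centre of its foot. Bystander.
- marker: Loose marker pen, 130 mm long, lying at the left. Bystander.
- pipette: Loose white and blue hand pipette, 270 mm long, lying at the right. Bystander.
Things that resemble listed ones, but are neither listed nor needed, are in the scene too. There is more than one size of the part that bears carrier_center; the job needs the larger.

How it is judged:
By the outcome, as a careful person would: the job done as asked, in the order asked, and still so for the second after the job is handed in, with the robot touching nothing.
It also fails if it takes over 72 s, if anything falls off the work surface, if the arm or the gripper's body presses on something with over 40 N, if the wrist force passes 120 N, or if a joint passes its speed limit or range.

## Working session

There is one attempt and no reset: what is moved stays moved. The work goes in short steps, Python scripts to look and compute and a shell command to move; the robot and the scene stay as the last step left them, time stands still between calls to the robot, and variables do not carry over. Pictures are saved under pics/ and viewed, at most 10 in all, crops included, and the job is handed in when it is done.

```bash
mkdir -p pics; python3 - <<'E'
from rig import sense, eyes
import cv2
s=sense(); print(s)
for n in("top","side"):
    im=eyes.capture(n); cv2.imwrite(f"pics/{n}0.png",cv2.cvtColor(im,cv2.COLOR_RGB2BGR)); print(eyes.calibration(n))
E
```

```text
{'time_s': 0.0, 'joints': array([-1.57142995e+00,  3.13460411e-01,  1.49844224e+00,  6.81885375e-06,
        1.33102695e+00, -2.23412306e-01]), 'dq': array([-0.00151901,  0.00134704, -0.00018553, -0.00078498,  0.00191716,
       -0.00206068]), 'tau': array([-1.74884726e-04, -4.12268651e+01, -2.59742117e+01, -1.91188278e-04,
        4.19568649e-03,  1.88821690e-05]), 'eef_pos': array([ 115.97758245, -511.73444969,  213.22783385]), 'ee_rot': array([-6.63913852e-04,  9.93802487e-01,  1.11158306e-01,  7.80185137e-05]), 'force': array([ 0.3951517 ,  0.9330739 , -0.13408736]), 'wrist_torque': array([ 0.01228478,  0.0323485 , -0.01039795]), 'grip_force': 0.0, 'grip_width': 0.9969939486387265}
{'fx': 446.23509131982553, 'fy': 446.23509131982553, 'cx': 313.6101654261693, 'cy': 200.71895471552534, 'dist': array([-0.1129227,  0.       ,  0.       ,  0.       ,  0.       ]), 'cam_to_world': array([[ 1.35356238e-03, -9.92800370e-01,  1.19773088e-01,
         4.04092581e+02],
       [-9.99884791e-01, -3.15446933e-03, -1.48476750e-02,
        -3.83188880e+01],
       [ 1.51185978e-02, -1.19739192e-01, -9.92690261e-01,
         1.28861763e+03],
       [ 0.00000000e+00,  0.00000000e+00,  0.00000000e+00,
         1.00000000e+00]])}
{'fx': 439.0846979988164, 'fy': 439.0846979988164, 'cx': 316.33137368035716, 'cy': 210.31966628596732, 'dist': array([-0.04178481,  0.        ,  0.        ,  0.        ,  0.        ]), 'cam_to_world': array([[-9.92373968e-01, -9.19914593e-02,  8.20455962e-02,
         4.71575297e+02],
       [-1.23258129e-01,  7.46830699e-01, -6.53491653e-01,
         7.20524971e+02],
       [-1.15851912e-03, -6.58620891e-01, -7.52474039e-01,
         9.77398086e+02],
       [ 0.00000000e+00,  0.00000000e+00,  0.00000000e+00,
         1.00000000e+00]])}
```

View pics/top0.png

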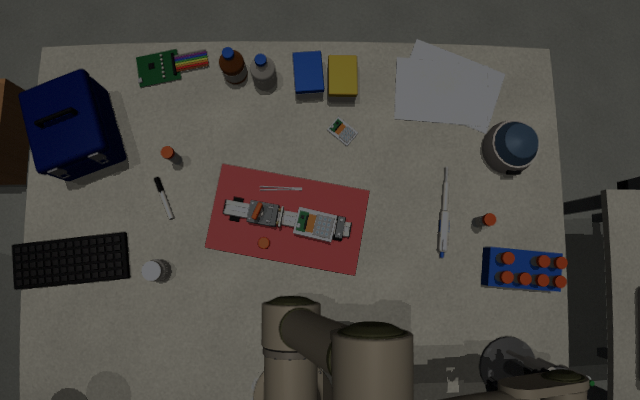

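View pics/side0.png

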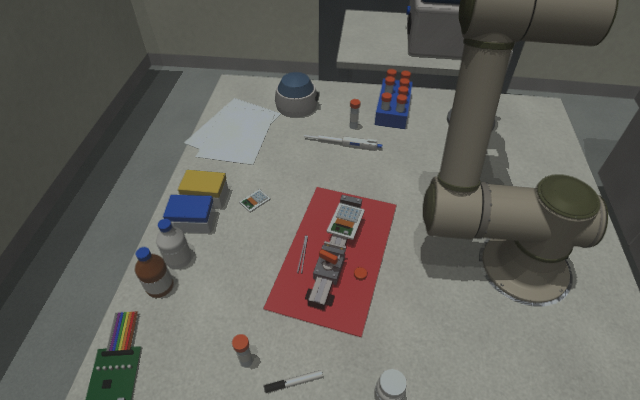

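The top view shows the red pad at (205-370, 165-275), with the fixed jaw near (345,228), the carrier at (315,224) and the carriage with its knob at about (258,211). I'll take enlarged crops next.

```bash
python3 - <<'E'
import cv2
a=cv2.imread("pics/top0.png")[175:275,205:365]; cv2.imwrite("pics/c1.png",cv2.resize(a,None,fx=5,fy=5,interpolation=cv2.INTER_CUBIC))
a=cv2.imread("pics/side0.png")[185:315,270:400]; cv2.imwrite("pics/c2.png",cv2.convertScaleAbs(cv2.resize(a,None,fx=4.6,fy=4.6,interpolation=cv2.INTER_CUBIC),alpha=1.3))
E
```

```text
(no output)
```

View pics/c1.png

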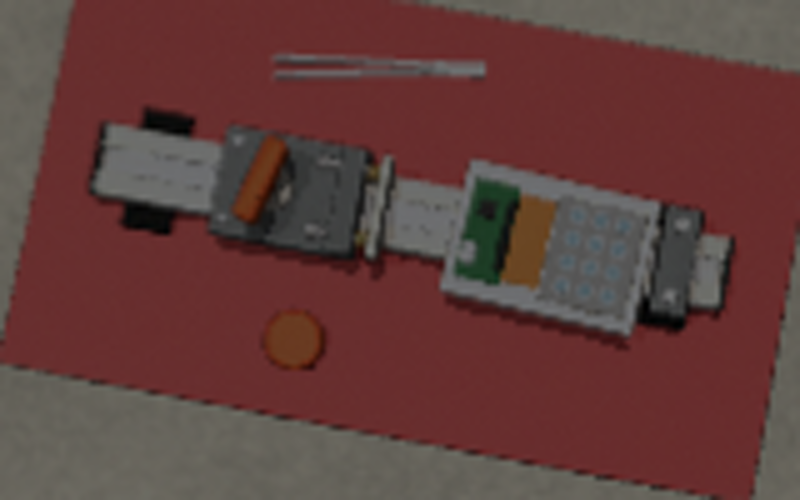

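View pics/c2.png

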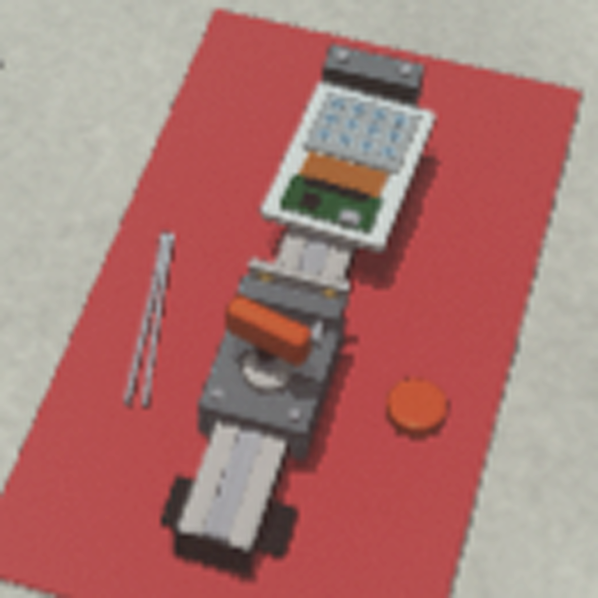

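The knob bar's top face runs from crop (272,140) to (250,218). The rail ends are at (97,159) and (727,272), the fixed jaw face is near (657,262), and the spring jaw face runs from (393,158) to (378,256).

```bash
cat > h.py <<'E'
import numpy as np, cv2
from rig import sense, eyes
from scipy.spatial.transform import Rotation as R
def pix(n,uv,z):
    c=eyes.calibration(n);K=np.array([[c['fx'],0,c['cx']],[0,c['fy'],c['cy']],[0,0,1]]);T=c['cam_to_world']
    p=cv2.undistortPoints(np.array([[uv]],float),K,c['dist'])[0,0]
    d=T[:3,:3]@[p[0],p[1],1]; return T[:3,3]+d*(z-T[2,3])/d[2]
def proj(n,P):
    c=eyes.calibration(n);K=np.array([[c['fx'],0,c['cx']],[0,c['fy'],c['cy']],[0,0,1]]);T=np.linalg.inv(c['cam_to_world'])
    return cv2.projectPoints(np.array([P],float),cv2.Rodrigues(T[:3,:3])[0],T[:3,3],K,c['dist'])[0][0,0]
def pose(): 
    s=sense(); w=s['ee_rot']; return s['eef_pos'], R.from_quat([w[1],w[2],w[3],w[0]])
E
python3 - <<'E'
from h import *
C=lambda u,v,z:pix("top",(205+u/5,175+v/5),z)
a=(C(103,125,34)+C(92,193,34))/2; b=(C(733,237,34)+C(720,308,34))/2
print("rail ends",a,b,np.linalg.norm(a-b))
yh=(a-b)/np.linalg.norm(a-b); o=(a+b)/2; xh=np.array([yh[1],-yh[0],0])
print("yaw y axis",np.degrees(np.arctan2(yh[1],yh[0])))
def H(p): d=p-o; return d@xh,d@yh
k1,k2=C(274,138,101),C(249,220,101); k=(k1+k2)/2
print("knob",k,H(k),np.linalg.norm(k1-k2),"bar dir deg",np.degrees(np.arctan2(*(k1-k2)[[1,0]])))
print("jawface",H((C(393,158,56)+C(378,256,56))/2))
print("fixed",H((C(665,203,62)+C(648,318,62))/2))
print([H(C(*p,50)) for p in((472,162),(658,205),(632,333),(443,290))])
print("side knob",[ [round(x,1) for x in pix("side",(270+270/4.6,185+325/4.6),z)] for z in (95,101)])
print("cap",H(C(294,340,19)))
p,r=pose(); print(r.as_matrix().round(3))
E
```

```text
rail ends [537.35346002 195.27614606  34.        ] [ 474.15596406 -160.58447013   34.        ] 361.42869511181027
yaw y axis 79.92979896658741
knob [519.80234963  94.440444   101.        ] (np.float64(0.35087118359708186), np.float64(78.36320113364681)) 45.8873234290137 bar dir deg -16.061644624530178
jawface (np.float64(0.7557692616051164), np.float64(13.462064329598645))
fixed (np.float64(-2.250461109890202), np.float64(-139.1481801683578))
[(np.float64(34.47979367668238), np.float64(-28.980872377442008)), (np.float64(29.187678521873362), np.float64(-135.333434804958)), (np.float64(-43.498472088674184), np.float64(-133.29399514313783)), (np.float64(-38.58724489539886), np.float64(-25.97916164250965))]
side knob [[np.float64(519.5), np.float64(97.0), np.float64(95.0)], [np.float64(519.2), np.float64(101.2), np.float64(101.0)]]
cap (np.float64(-80.23980565095883), np.float64(53.23905726023864))
[[ 0.975  0.221  0.   ]
 [ 0.221 -0.975  0.001]
 [ 0.    -0.001 -1.   ]]
```

```bash
J="python3 -m jog"
python3 -m jog '[[0.02,-0.019,0,0,0,0,0.05],[0.034,-0.032,0,0,0,0,0.05],[0.034,-0.032,0,0,0,0,0.05],[0.034,-0.032,0,0,0,0,0.05],[0.034,-0.032,0,0,0,0,0.05]]' 30 >/dev/null
python3 -m jog '[[0.034,-0.032,0,0,0,0,0.05],[0.034,-0.032,0,0,0,0,0.05],[0.034,-0.032,0,0,0,0,0.05],[0.034,-0.032,0,0,0,0,0.05],[0.034,-0.032,0,0,0,0,0.05]]' >/dev/null
python3 -m jog '[[0.034,-0.032,0,0,0,0,0.05],[0.034,-0.032,0,0,0,0,0.05],[0.034,-0.032,0,0,0,0,0.05],[0.034,-0.032,0,0,0,0,0.05],[0.034,-0.032,0,0,0,0,0.05]]' >/dev/null
python3 -m jog '[[0.03,-0.03,0,0,0,-0.05,0.05],[0,0,0,0,0,-0.14,0.05],[0,0,0,0,0,-0.14,0.05],[0,0,0,0,0,-0.14,0.05],[0,0,0,0,0,-0.14,0.05]]' >/dev/null
python3 -m jog '[[0,0,0,0,0,-0.14,0.05],[0,0,0,0,0,-0.14,0.05],[0,0,0,0,0,-0.14,0.05],[0,0,0,0,0,-0.14,0.05],[0,0,0,0,0,-0.14,0.05]]' >/dev/null
python3 -m jog '[[0,0,0,0,0,-0.14,0.05],[0,0,0,0,0,-0.14,0.05],[0,0,0,0,0,-0.14,0.05],[0,0,0,0,0,-0.14,0.05],[0,0,0,0,0,-0.14,0.05]]' >/dev/null
python3 -m jog '[[0,0,0,0,0,-0.14,0.05],[0,0,0,0,0,-0.14,0.05],[0,0,0,0,0,-0.14,0.05],[0,0,0,0,0,-0.14,0.05],[0,0,0,0,0,0,0.05]]'
python3 - <<'E'
from h import *
p,r=pose();M=r.as_matrix();s=sense();print(p,np.degrees(np.arctan2(M[1,0],M[0,0])),M[:,2],s['joints'],s['time_s'],s['force'])
print("tool shift to knob",M.T@(np.array([520.,94.4,213.])-p))
for n in("side","top"):
    im=eyes.capture(n);cv2.imwrite(f"pics/{n}1.png",cv2.cvtColor(im,cv2.COLOR_RGB2BGR))
a=cv2.imread("pics/side1.png")[150:315,250:415]; cv2.imwrite("pics/c3.png",cv2.convertScaleAbs(cv2.resize(a,None,fx=3.6,fy=3.6,interpolation=cv2.INTER_CUBIC),alpha=1.3))
E
```

```text
time_s: 3.6
eef_pos: [519.0, 88.9, 213.5]
ee_rot: [-0.0, 0.173, 0.985, -0.0]
force: [0.0, -0.2, 0.5]
grip_width: 0.587
grip_force: 0.0
[519.02144461  88.91971186 213.47542732] 160.08582232420014 [-7.22395146e-04  4.98980136e-05 -9.99999738e-01] [-5.30253805e-02  3.17038258e-01  1.49291479e+00  1.18765470e-05
  1.33236363e+00 -1.27625662e+00] 3.6 [ 0.02612361 -0.24950685  0.50523064]
tool shift to knob [0.94628028 5.48599074 0.47499374]
```

View pics/c3.png

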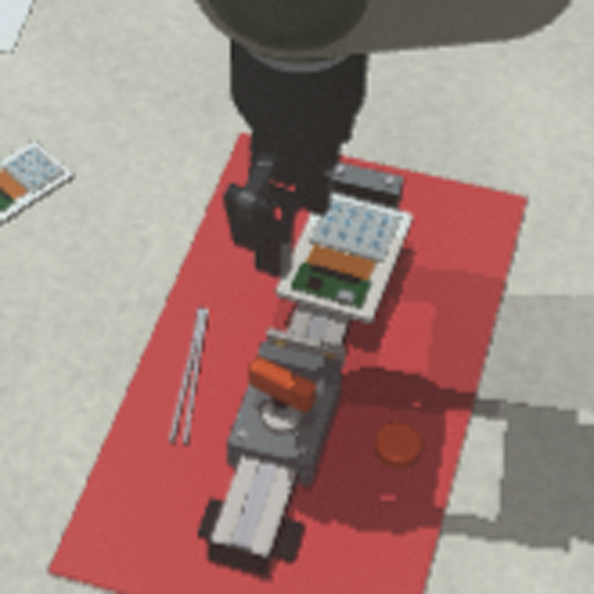

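The view shows the gripper above and behind the knob, which is at about crop (282,385). The knob and carriage have not moved. I'll check the axis position with the side camera.

```bash
python3 - <<'E'
from h import *
im=cv2.imread("pics/side1.png"); hsv=cv2.cvtColor(im,cv2.COLOR_BGR2HSV)
for n,z in(("side0",90),("side1",90),("top0",101),("top1",101)):
    im=cv2.imread(f"pics/{n}.png").astype(int);b,g,r=im[...,0],im[...,1],im[...,2]
    m=((r-b>60)&(g-b>12)&(r>90)).astype(np.uint8)
    nn,l,st,c=cv2.connectedComponentsWithStats(m)
    print(n,proj(n[:-1],(520,94.4,z)),[(c[i].round(1),st[i][2:],pix(n[:-1],c[i],z).round(1)) for i in range(1,nn) if st[i][4]>15 and abs(c[i]-proj(n[:-1],(520,94.4,z))).max()<35])
E
```

```text
side0 [328.57223637 255.95542434] [(array([344.3, 222.2]), array([19, 10, 86], dtype=int32), array([490.4, -17.9,  90. ])), (array([327.8, 254.3]), array([18, 11, 89], dtype=int32), array([522.5,  89.8,  90. ])), (array([360. , 272.4]), array([ 13,  11, 111], dtype=int32), array([440.4, 132.9,  90. ]))]
side1 [328.57223637 255.95542434] [(array([344.3, 222.3]), array([18, 10, 81], dtype=int32), array([490.5, -17.6,  90. ])), (array([327.3, 254.2]), array([18, 11, 83], dtype=int32), array([523.8,  89.5,  90. ])), (array([359.8, 272.6]), array([11, 10, 71], dtype=int32), array([440.7, 133.5,  90. ]))]
top0 [257.31900136 210.71015591] [(array([256.5, 209.8]), array([10, 17, 66], dtype=int32), array([522.3,  96.8, 101. ])), (array([263.1, 242.3]), array([ 11,  12, 103], dtype=int32), array([435.9,  77.8, 101. ]))]
top1 [257.31900136 210.71015591] []
```

```bash
python3 -m jog '[[0,0.0076,0.0,0,0,-0.065,0.05],[0,0,0.03,0,0,0,0.05],[0,0,0.04,0,0,0,0.05],[0,0,0.03,0,0,0,0.05],[0,0,0.0,0,0,0,0.05]]'
python3 -m jog '[[0,0,0.01,0,0,0,0.05],[0,0,0.01,0,0,0,0.05],[0,0,0.01,0,0,0,0.05],[0,0,0,0,0,0,0.05],[0,0,0,0,0,0,0.05]]'
python3 -m jog '[[0,0,0,0,0,0,0.03],[0,0,0,0,0,0,0.02],[0,0,0,0,0,0,0.008],[0,0,0,0,0,0,0.004],[0,0,0,0,0,0,0.004]]' 40
python3 -m jog '[[0,0,0,0,0,0,0.004],[0,0,0,0,0,0,0.004]]' 
python3 -c "
from h import *;s=sense();print(s['force'],s['wrist_torque'],s['joints'])
for n in('side','top'):
    cv2.imwrite(f'pics/{n}2.png',cv2.cvtColor(eyes.capture(n),cv2.COLOR_RGB2BGR))
a=cv2.imread('pics/side2.png')[150:315,250:415]; cv2.imwrite('pics/c4.png',cv2.convertScaleAbs(cv2.resize(a,None,fx=3.6,fy=3.6,interpolation=cv2.INTER_CUBIC),alpha=1.3))"
```

```text
time_s: 4.2
eef_pos: [519.6, 96.1, 110.4]
ee_rot: [-0.004, 0.143, 0.99, -0.0]
force: [0.5, -0.6, 0.4]
grip_width: 0.585
grip_force: 0.0
time_s: 4.7
eef_pos: [521.9, 96.0, 84.1]
ee_rot: [0.0, 0.141, 0.99, 0.0]
force: [0.5, -0.0, 0.1]
grip_width: 0.58
grip_force: 0.0
time_s: 5.2
eef_pos: [522.1, 96.1, 84.2]
ee_rot: [0.0, 0.141, 0.99, 0.0]
force: [0.5, -0.1, 3.3]
grip_width: 0.041
grip_force: 1.7
time_s: 5.4
eef_pos: [522.0, 96.1, 84.1]
ee_rot: [0.0, 0.141, 0.99, 0.0]
force: [0.2, 1.2, 4.7]
grip_width: 0.048
grip_force: 2.4
[0.21627962 1.2270115  4.66992648] [ 0.17817566 -0.07056289 -0.02373368] [-3.89048138e-02  4.63380895e-01  1.64482254e+00  1.34118818e-04
  1.03255076e+00 -1.32592925e+00]
```

View pics/c4.png

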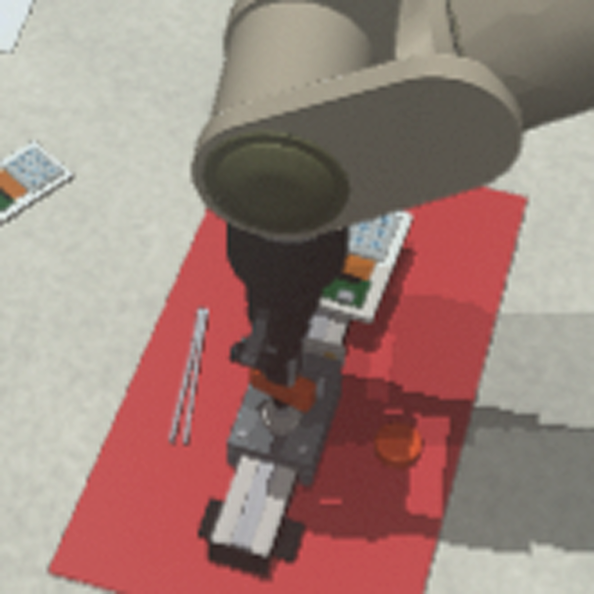

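The fingers seem shut to 4 mm, not on the 14 mm bar, with the bar visible at crop (250-315, 370-410). I need a closer look.

```bash
python3 - <<'E'
from h import *
a=cv2.imread('pics/side2.png')[222:282,300:360];b=cv2.imread('pics/top2.png')[185:245,225:285]
f=lambda a,k:cv2.convertScaleAbs(cv2.resize(a,(390,390),interpolation=cv2.INTER_CUBIC),alpha=k)
cv2.imwrite('pics/c5.png',np.hstack([f(a,1.7),f(b,1.7)]))
for P in((522,96,84),(522,96,73),(520,94.4,90)): print(proj('side',P),proj('top',P))
E
```

```text
[327.65069424 257.80922348] [257.43132374 210.58543537]
[327.56947327 260.35630453] [257.87252658 210.9786066 ]
[328.57223637 255.95542434] [257.76749326 211.10778525]
```

View pics/c5.png

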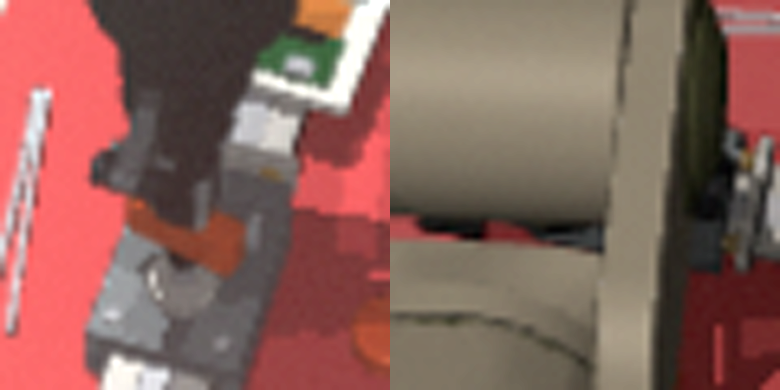

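The near finger ends at the bar's upper edge in the side view, at about (185,222) in the left crop. Projecting where the fingertips should be in the earlier hover picture will test the geometry.

```bash
python3 - <<'E'
from h import *
t=np.radians(160.1);x=np.array([np.cos(t),np.sin(t),0]);y=np.array([x[1],-x[0],0])
p=np.array([519,88.9,213.5])
for nm,s in(("near",1),("far",-1)):
  for dz in(11,0,-13):
    for dx in(-11,11):
      q=proj('side',p+s*28*y+dx*x-[0,0,dz]); print(nm,dz,dx,((q-[250,150])*3.6).round())
t=np.radians(163.8);x=np.array([np.cos(t),np.sin(t),0]);y=np.array([x[1],-x[0],0])
p=np.array([522,96,84.1])
for dy in(-15,15):
  for dz in(11,0,-13):
    for dx in(-11,11):
      q=proj('side',p+dy*y+dx*x-[0,0,dz]); print(dy,dz,dx,((q-[300,222])*6.5).round())
s=sense();print(s['grip_width'],s['grip_force'],s['force'],s['wrist_torque'])
E
```

```text
near 11 -11 [254. 296.]
near 11 11 [285. 309.]
near 0 -11 [254. 285.]
near 0 11 [286. 298.]
near -13 -11 [254. 272.]
near -13 11 [286. 285.]
far 11 -11 [292. 235.]
far 11 11 [323. 247.]
far 0 -11 [293. 224.]
far 0 11 [324. 236.]
far -13 -11 [293. 211.]
far -13 11 [325. 223.]
-15 11 -11 [168. 210.]
-15 11 11 [220. 229.]
-15 0 -11 [168. 194.]
-15 0 11 [221. 212.]
-15 -13 -11 [169. 174.]
-15 -13 11 [222. 192.]
15 11 -11 [138. 270.]
15 11 11 [191. 289.]
15 0 -11 [138. 253.]
15 0 11 [192. 272.]
15 -13 -11 [138. 233.]
15 -13 11 [192. 253.]
0.052724311090849414 2.700935925822705 [0.10791413 1.82182419 4.74061205] [ 0.22108304 -0.10223336 -0.04727247]
```

```bash
python3 -m jog '[[0,0,0,0,0,0,0.05],[0,0,0,0,0,0,0.05],[0,0,0,0,0,0,0.05],[0,0,0,0,0,0,0.05]]'
python3 - <<'E'
from h import *
cv2.imwrite('pics/side3.png',cv2.cvtColor(eyes.capture('side'),cv2.COLOR_RGB2BGR))
a=cv2.imread('pics/side3.png')[215:285,290:360]
b=cv2.imread('pics/side1.png')[185:275,285:375]
f=lambda a:cv2.convertScaleAbs(cv2.resize(a,(400,400),interpolation=cv2.INTER_CUBIC),alpha=2.2)
cv2.imwrite('pics/c6.png',np.hstack([f(a),f(b)]))
E
```

```text
time_s: 5.9
eef_pos: [521.5, 96.0, 83.5]
ee_rot: [-0.0, 0.141, 0.99, -0.0]
force: [-0.2, -0.3, -0.0]
grip_width: 0.583
grip_force: 0.0
```

View pics/c6.png

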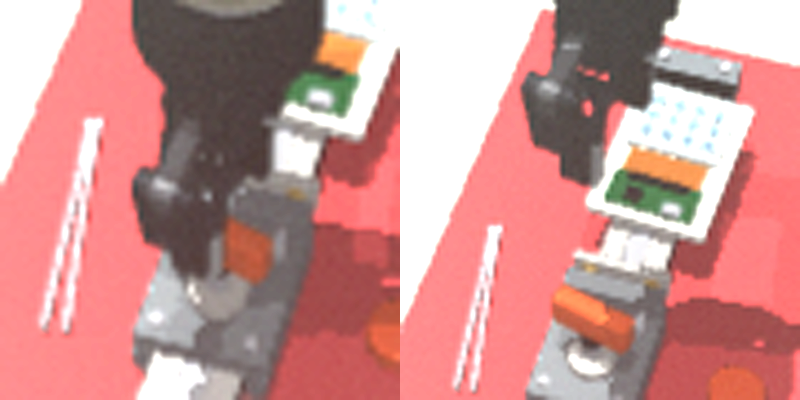

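The open near finger straddles the bar, with its tip at left crop (195,280). That puts the tips at about the bar's top, higher than I assumed. I'll go lower while watching the force, then close.

```bash
python3 -m jog '[[0,0,0.003,0,0,0,0.05],[0,0,0.003,0,0,0,0.05],[0,0,0.003,0,0,0,0.05],[0,0,0,0,0,0,0.05]]'
python3 -m jog '[[0,0,0,0,0,0,0.03],[0,0,0,0,0,0,0.02],[0,0,0,0,0,0,0.012],[0,0,0,0,0,0,0.010],[0,0,0,0,0,0,0.010]]' 40
python3 -m jog '[[0,0,0,0,0,0,0.010],[0,0,0,0,0,0,0.010]]'
python3 - <<'E'
from h import *
s=sense();print(s['grip_width'],s['grip_force'],s['force'],s['wrist_torque'])
cv2.imwrite('pics/side4.png',cv2.cvtColor(eyes.capture('side'),cv2.COLOR_RGB2BGR))
E
```

```text
time_s: 6.35
eef_pos: [521.5, 96.1, 74.2]
ee_rot: [-0.0, 0.141, 0.99, -0.0]
force: [-0.6, -0.1, 0.5]
grip_width: 0.586
grip_force: 0.0
time_s: 6.85
eef_pos: [522.2, 96.0, 75.2]
ee_rot: [0.001, 0.141, 0.99, 0.0]
force: [2.2, -0.8, 3.4]
grip_width: 0.15
grip_force: 38.0
time_s: 7.05
eef_pos: [522.2, 96.0, 75.2]
ee_rot: [0.001, 0.141, 0.99, 0.0]
force: [0.2, 0.5, 5.5]
grip_width: 0.157
grip_force: 38.2
0.15732649791384926 38.22134363319492 [0.15925048 0.46637089 5.47958373] [-0.11499956 -0.32622315 -0.17954749]
```

```bash
python3 - <<'E'
from h import *
a=cv2.imread('pics/side4.png')[215:285,290:360]
b=cv2.imread('pics/side2.png')[215:285,290:360]
f=lambda a:cv2.convertScaleAbs(cv2.resize(a,(400,400),interpolation=cv2.INTER_CUBIC),alpha=2.6)
cv2.imwrite('pics/c7.png',np.hstack([f(a),f(b)]))
E
```

```text
(no output)
```

View pics/c7.png

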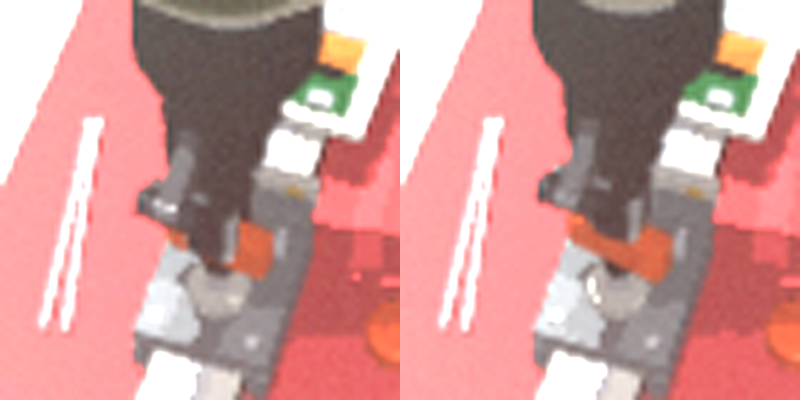

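The fingers now hold the bar, covering it down to about (215,262), at 13.4 mm and 38 N. Next I'll slide the carriage up.

```bash
cat > st.py <<'E'
from h import *
s=sense();f=s['force'];yh=np.array([.1748,.9846,0]);xh=np.array([.9846,-.1748,0])
w=s['ee_rot'];print("fy %.2f fx %.2f fz %.2f tz %.3f | along %.2f across %.2f z %.2f yaw %.3f j6 %.2f gw %.3f gf %.1f t %.2f"%(f@yh,f@xh,f[2],s['wrist_torque'][2],s['eef_pos']@yh,s['eef_pos']@xh,s['eef_pos'][2],2*np.arctan2(w[2],w[1]),s['joints'][5],s['grip_width'],s['grip_force'],s['time_s']))
E
python3 st.py
python3 -m jog '[[-0.0005,-0.0045,0,0,0,0,0.01],[-0.0005,-0.0045,0,0,0,0,0.01],[-0.0005,-0.0045,0,0,0,0,0.01],[-0.0005,-0.0045,0,0,0,0,0.01]]' 50 >/dev/null; python3 st.py
python3 -m jog '[[-0.0005,-0.0045,0,0,0,0,0.01],[-0.0005,-0.0045,0,0,0,0,0.01],[-0.0005,-0.0045,0,0,0,0,0.01]]'>/dev/null; python3 st.py
python3 -m jog '[[-0.0002,-0.002,0,0,0,0,0.01],[0,0,0,0,0,0,0.01]]'>/dev/null; python3 st.py
python3 -m jog '[[-0.0002,-0.002,0,0,0,0,0.01],[0,0,0,0,0,0,0.01]]'>/dev/null; python3 st.py
```

```text
fy -0.33 fx 1.68 fz 5.54 tz -0.110 | along 185.80 across 497.35 z 75.18 yaw 2.858 j6 -1.33 gw 0.151 gf 38.2 t 7.10
fy 1.38 fx 0.58 fz 5.14 tz -0.085 | along 167.81 across 497.28 z 75.23 yaw 2.858 j6 -1.36 gw 0.143 gf 50.0 t 7.50
fy 1.51 fx 0.63 fz 6.24 tz -0.122 | along 154.22 across 497.26 z 75.20 yaw 2.858 j6 -1.39 gw 0.143 gf 50.0 t 7.80
fy -0.34 fx 0.61 fz 7.19 tz -0.076 | along 151.93 across 497.26 z 75.21 yaw 2.858 j6 -1.39 gw 0.147 gf 50.0 t 8.00
fy 0.56 fx 1.19 fz 6.34 tz -0.141 | along 150.09 across 497.24 z 75.20 yaw 2.858 j6 -1.40 gw 0.141 gf 50.0 t 8.20
```

```bash
for i in 1 2 3 4 5 6 7; do python3 -m jog '[[-0.0001,-0.001,0,0,0,0,0.01]]' >/dev/null; python3 st.py|cut -c1-70; done
```

```text
fy 1.43 fx 0.67 fz 6.62 tz -0.122 | along 149.32 across 497.24 z 75.22
fy 1.05 fx 0.75 fz 6.22 tz -0.046 | along 148.32 across 497.21 z 75.22
fy 2.41 fx 0.76 fz 6.60 tz -0.099 | along 147.36 across 497.20 z 75.20
fy 2.84 fx 0.21 fz 6.65 tz -0.163 | along 146.41 across 497.20 z 75.22
fy 3.10 fx 0.53 fz 6.17 tz -0.125 | along 145.43 across 497.17 z 75.20
fy 1.82 fx 0.68 fz 6.94 tz -0.116 | along 144.42 across 497.20 z 75.22
fy 2.94 fx 0.57 fz 6.36 tz -0.091 | along 143.42 across 497.19 z 75.21
```

```bash
for i in 1 2 3; do python3 -m jog '[[-0.0001,-0.001,0,0,0,0,0.01]]' >/dev/null; python3 st.py|cut -c1-70; done
```

```text
fy 3.21 fx -0.08 fz 6.87 tz -0.117 | along 142.51 across 497.17 z 75.2
fy 4.13 fx 0.77 fz 6.48 tz -0.089 | along 141.64 across 497.14 z 75.22
fy 6.38 fx 0.84 fz 5.77 tz -0.134 | along 140.75 across 497.13 z 75.22
```

```bash
python3 -m jog '[[0,-0.0005,0,0,0,0,0.01],[0,0,0,0,0,0,0.01]]' >/dev/null; python3 st.py
for i in 1 2 3; do python3 -m jog '[[0,0,0.0002,0,0,0.1,0.01],[0,0,0.0002,0,0,0.1,0.01],[0,0,0.0002,0,0,0.1,0.01],[0,0,0.0002,0,0,0.1,0.01]]' >/dev/null; python3 st.py; done
```

```text
fy 4.71 fx 0.67 fz 6.66 tz -0.152 | along 140.31 across 497.11 z 75.22 yaw 2.857 j6 -1.42 gw 0.144 gf 50.0 t 9.40
fy 5.87 fx -1.87 fz 8.87 tz 0.131 | along 140.54 across 496.67 z 74.46 yaw 2.454 j6 -1.01 gw 0.147 gf 50.5 t 9.80
fy 5.59 fx -1.61 fz 7.81 tz 0.080 | along 140.56 across 496.79 z 73.68 yaw 2.054 j6 -0.61 gw 0.145 gf 50.5 t 10.20
fy 6.53 fx 0.36 fz 7.23 tz 0.108 | along 140.58 across 496.96 z 72.90 yaw 1.654 j6 -0.21 gw 0.146 gf 50.4 t 10.60
```

```bash
for i in 1 2 3; do python3 -m jog '[[0,0,0.0002,0,0,0.1,0.01],[0,0,0.0002,0,0,0.1,0.01]]' >/dev/null; python3 st.py; done
```

```text
fy 6.94 fx 0.96 fz 7.46 tz 0.124 | along 140.58 across 497.07 z 72.52 yaw 1.454 j6 -0.01 gw 0.147 gf 50.3 t 10.80
fy 5.98 fx 0.50 fz 6.99 tz 0.115 | along 140.58 across 497.15 z 72.10 yaw 1.254 j6 0.19 gw 0.145 gf 50.3 t 11.00
fy 7.47 fx 1.58 fz 6.17 tz 0.081 | along 140.55 across 497.29 z 71.73 yaw 1.054 j6 0.39 gw 0.141 gf 50.3 t 11.20
```

```bash
python3 -m jog '[[0.0026,-0.0009,0,0,0,0,0.01],[0.0026,-0.0009,0,0,0,0,0.01],[0.0016,-0.0005,0,0,0,0,0.01],[0,0,0,0,0,0,0.01]]' >/dev/null; python3 st.py
for i in 1 2 3 4 5 6 7 8 9 10 11 12; do python3 -m jog '[[-0.00047,0.00017,0,0,0,0,0.01]]' >/dev/null; python3 st.py|cut -c1-62; done
```

```text
fy -0.02 fx 1.45 fz 6.45 tz -0.105 | along 146.82 across 497.38 z 71.70 yaw 1.058 j6 0.40 gw 0.142 gf 50.3 t 11.60
fy 2.11 fx 0.91 fz 6.68 tz -0.075 | along 146.45 across 497.37
fy 1.64 fx 1.98 fz 5.90 tz -0.110 | along 145.98 across 497.38
fy 2.01 fx 1.22 fz 7.40 tz -0.080 | along 145.47 across 497.39
fy 1.34 fx 2.13 fz 6.63 tz -0.116 | along 144.97 across 497.37
fy 2.48 fx 0.46 fz 5.76 tz -0.093 | along 144.53 across 497.36
fy 2.93 fx 2.11 fz 5.80 tz -0.118 | along 144.08 across 497.36
fy 3.10 fx 1.12 fz 6.85 tz -0.143 | along 143.68 across 497.34
fy 3.53 fx 0.09 fz 6.78 tz -0.137 | along 143.23 across 497.34
fy 4.46 fx 1.35 fz 7.36 tz -0.125 | along 142.80 across 497.34
fy 4.18 fx 0.70 fz 6.53 tz -0.127 | along 142.38 across 497.33
fy 5.80 fx 0.60 fz 6.55 tz -0.079 | along 141.95 across 497.35
fy 6.27 fx 1.91 fz 6.72 tz -0.053 | along 141.53 across 497.33
```

```bash
python3 -m jog '[[-0.0005,0.0002,0,0,0,0,0.01]]' >/dev/null; python3 st.py
python3 -m jog '[[-0.00005,0.00003,0.0002,0,0,0.1,0.01],[-0.00005,0.00003,0.0002,0,0,0.1,0.01]]' >/dev/null; python3 st.py
python3 -m jog '[[-0.00005,0.00004,0.0002,0,0,0.1,0.01],[-0.00005,0.00004,0.0002,0,0,0.1,0.01]]' >/dev/null; python3 st.py
```

```text
fy 6.03 fx 0.07 fz 7.07 tz -0.059 | along 141.05 across 497.34 z 71.69 yaw 1.058 j6 0.38 gw 0.145 gf 50.3 t 12.90
fy 6.04 fx 1.45 fz 7.67 tz 0.114 | along 140.96 across 497.45 z 71.33 yaw 0.854 j6 0.59 gw 0.146 gf 50.4 t 13.10
fy 5.20 fx 1.02 fz 10.34 tz 0.119 | along 140.89 across 497.63 z 71.20 yaw 0.654 j6 0.79 gw 0.142 gf 50.7 t 13.30
```

```bash
python3 -m jog '[[-0.00004,0.00005,0,0,0,0.1,0.01]]' >/dev/null; python3 st.py
python3 -m jog '[[-0.00004,0.00005,0.0002,0,0,0.1,0.01]]' >/dev/null; python3 st.py
```

```text
fy 5.88 fx 0.93 fz 8.51 tz 0.181 | along 140.82 across 497.65 z 71.17 yaw 0.554 j6 0.89 gw 0.147 gf 50.4 t 13.40
fy 4.56 fx 0.84 fz 10.64 tz 0.205 | along 140.77 across 497.77 z 71.10 yaw 0.454 j6 0.99 gw 0.141 gf 50.7 t 13.50
```

```bash
for i in 1 2; do python3 -m jog '[[0,0,0,0,0,0,0.01]]' >/dev/null; python3 st.py; done
for i in 1 2; do python3 -m jog '[[-0.00003,0.00006,0,0,0,0.1,0.01]]' >/dev/null; python3 st.py; done
```

```text
fy 5.19 fx 1.31 fz 9.10 tz 0.045 | along 140.78 across 497.73 z 71.08 yaw 0.455 j6 0.99 gw 0.147 gf 50.6 t 13.60
fy 5.84 fx 0.60 fz 8.75 tz -0.070 | along 140.77 across 497.73 z 71.08 yaw 0.458 j6 0.98 gw 0.143 gf 50.6 t 13.70
fy 5.56 fx 1.63 fz 8.99 tz 0.206 | along 140.71 across 497.73 z 71.03 yaw 0.357 j6 1.08 gw 0.143 gf 50.5 t 13.80
fy 5.87 fx 1.85 fz 7.93 tz 0.169 | along 140.65 across 497.77 z 71.02 yaw 0.254 j6 1.19 gw 0.146 gf 50.5 t 13.90
```

```bash
for i in 1 2 3; do python3 -m jog '[[-0.00001,0.00006,0.0001,0,0,0.1,0.01]]' >/dev/null; python3 st.py; done
```

```text
fy 5.45 fx 1.18 fz 9.02 tz 0.242 | along 140.59 across 497.80 z 70.92 yaw 0.154 j6 1.29 gw 0.145 gf 50.6 t 14.00
fy 5.62 fx 1.86 fz 9.09 tz 0.254 | along 140.52 across 497.84 z 70.88 yaw 0.054 j6 1.39 gw 0.146 gf 50.6 t 14.10
fy 6.12 fx 1.37 fz 9.46 tz 0.228 | along 140.44 across 497.87 z 70.83 yaw -0.046 j6 1.49 gw 0.146 gf 50.7 t 14.20
```

```bash
for i in 1 2 3; do python3 -m jog '[[0.00001,0.00006,-0.0003,0,0,0.08,0.01]]' >/dev/null; python3 st.py; done
```

```text
fy 5.76 fx 3.15 fz 3.81 tz 0.340 | along 140.37 across 497.78 z 70.86 yaw -0.125 j6 1.57 gw 0.142 gf 50.1 t 14.30
fy 6.31 fx 3.47 fz 1.72 tz 0.264 | along 140.32 across 497.72 z 70.87 yaw -0.205 j6 1.65 gw 0.141 gf 49.8 t 14.40
fy 5.87 fx 4.73 fz -0.76 tz 0.290 | along 140.24 across 497.64 z 70.86 yaw -0.285 j6 1.73 gw 0.141 gf 49.5 t 14.50
```

```bash
python3 -m jog '[[0,0,0,0,0,0,0.01],[0,0,0,0,0,0,0.012],[0,0,0,0,0,0,0.03],[0,0,0,0,0,0,0.05],[0,0,0,0,0,0,0.05]]' >/dev/null; python3 st.py
python3 -m jog '[[0,0,-0.005,0,0,0,0.05],[0,0,-0.02,0,0,0,0.05],[0,0,-0.04,0,0,0,0.05],[0,0,-0.04,0,0,0,0.05],[0,0,-0.03,0,0,0,0.05]]'>/dev/null; python3 st.py
python3 -m jog '[[0.03,-0.03,-0.03,0,0,0,0.05],[0.03,-0.03,-0.02,0,0,0,0.05],[0.03,-0.03,0,0,0,0,0.05],[0.03,-0.03,0,0,0,0,0.05],[0,0,0,0,0,0,0.05]]'
python3 - <<'E'
from h import *
for n in('side','top'): cv2.imwrite(f'pics/{n}5.png',cv2.cvtColor(eyes.capture(n),cv2.COLOR_RGB2BGR))
a=cv2.imread('pics/side5.png')[190:310,290:380]
b=cv2.imread('pics/top5.png')[180:260,225:365]
f=lambda a,w:cv2.convertScaleAbs(cv2.resize(a,(w,480),interpolation=cv2.INTER_CUBIC),alpha=1.6)
cv2.imwrite('pics/c8.png',np.hstack([f(a,300),f(b,500)]))
E
```

```text
fy -0.11 fx -0.41 fz 0.04 tz 0.019 | along 139.19 across 496.73 z 70.49 yaw -0.282 j6 1.72 gw 0.584 gf 0.0 t 15.00
fy -0.26 fx 0.77 fz 0.88 tz -0.015 | along 139.24 across 497.32 z 208.63 yaw -0.282 j6 1.72 gw 0.584 gf 0.0 t 15.50
time_s: 16.0
eef_pos: [663.5, 133.2, 251.2]
ee_rot: [0.0, 0.99, -0.14, -0.002]
force: [-0.6, -0.2, -1.3]
grip_width: 0.582
grip_force: 0.0
```

View pics/c8.png

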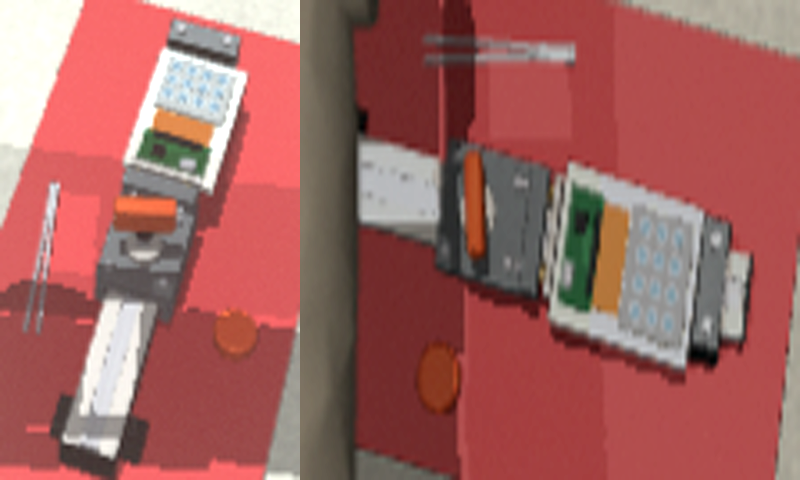

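The picture shows the carrier against the fixed jaw (right crop about (705,290)), the spring jaw on its +y edge (560,230), and the carriage holding after release. The cap and tweezers look unmoved. One last numeric check of the travel and of stillness.

```bash
python3 -m jog '[[0,0,0,0,0,0,0.05],[0,0,0,0,0,0,0.05],[0,0,0,0,0,0,0.05],[0,0,0,0,0,0,0.05],[0,0,0,0,0,0,0.05]]'>/dev/null
python3 - <<'E'
from h import *
yh=np.array([.1748,.9846,0]);xh=np.array([.9846,-.1748,0])
for n in('side','top'): cv2.imwrite(f'pics/{n}6.png',cv2.cvtColor(eyes.capture(n),cv2.COLOR_RGB2BGR))
for n,z,uv in(("side0",91,(327.8,254.3)),("side5",84,None),("side6",84,None),("top0",101,(256.5,209.8)),("top5",95,None),("top6",95,None)):
    im=cv2.imread(f"pics/{n}.png").astype(int);b,g,r=im[...,0],im[...,1],im[...,2]
    m=((r-b>60)&(g-b>12)&(r>90)).astype(np.uint8)
    nn,l,st,c=cv2.connectedComponentsWithStats(m)
    for i in range(1,nn):
        w=pix(n[:-1],c[i],z)
        if st[i][4]>30 and abs(w@xh-497)<12 and 110<w@yh<200:
            q=np.argwhere(l==i).astype(float)[:,::-1]; W=np.array([pix(n[:-1],k,z)[:2] for k in q]); v=np.linalg.svd(W-W.mean(0))[2][0]
            print(n,c[i].round(2),"along",round(w@yh,1),"across",round(w@xh,1),"bar deg",np.degrees(np.arctan2(v[1],v[0])).round(1)%180)
E
```

```text
side0 [327.75 254.35] along 180.5 across 498.6 bar deg 155.2
side5 [332.56 241.22] along 132.8 across 499.5 bar deg 4.400000000000006
side6 [332.67 241.24] along 132.8 across 499.2 bar deg 4.0
top0 [256.45 209.83] along 186.6 across 497.4 bar deg 156.4
top5 [273.16 213.44] along 141.3 across 496.3 bar deg 5.800000000000011
top6 [273.18 213.38] along 141.3 across 496.5 bar deg 5.400000000000006
```

```bash
python3 -c "
from rig import finish_job; print(finish_job())"
```

```text
the job is handed in; nothing more can be done
None
```

I handed the job in at about 17 s: the carrier is against the fixed jaw, the spring jaw is pressed in about 4 mm by force and position, and the knob went about 1 rad past the bite before easing back to roughly 0.7. The carriage stayed put after release, and I saw nothing else on the pad moved, though I did not check the other bench items; a first grip attempt also closed on top of the knob, with only about 5 N of contact.

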